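# Set the colour cup and dip the brush

## Robot

A 6-joint arm with a two-finger parallel gripper is mounted at the origin on the work surface. World frame = base frame: x ahead of the robot, y to its left, z up, the work surface at z = 0. Lengths are in mm, angles in degrees, forces in N, time in s.
With the tool pointing down it reaches from about 425 to 925 mm from the base axis. Payload 12.5 kg.
Tool frame: the origin (TCP) lies at the very end of the fingers, on their centre line; the grasp point (between the pads) lies 19 mm behind it; z points along the fingers, y is the line along which they close (so a half turn about z gives the same grasp; the last joint's range is limited). The gripper opens to 85 mm and grips with 20 to 120 N. Pads are 22 mm wide; open, the fingers measure 114 mm over their backs; the gripper's body (76 mm by 85 mm) begins 54 mm behind the grasp point. The pads swing forward as they close: fully open they stand 13 mm farther back than shut.
Start: joints at [-78.3, 28.126, 89.318, -0, 62.55, -6.05], TCP at [190.565, -595.256, 231.327] pointing down, gripper open.
Joint ranges: [-177.58, 177.58], [-47.91, 125.51], [2.72, 160], [-65.01, 245.01], [3.68, 167.84], [-153.87, 153.87]. Speed limits (degrees/s): [127.2, 127.2, 159.86, 180, 180, 180].

## Interface

Orientations are given as [roll, pitch, yaw] about the fixed x, y, z axes, in that order (R = Rz(yaw) Ry(pitch) Rx(roll)).
In Python, from station import bot gives the robot as it stands. The module is installed in compiled form; this text tells all that it offers.
- The arm moves only by the tool move_arm, never from a script. Its argument "commands" is a list of rows, each a list of 3 entries, a list of its own where there are three numbers: the shift along the world's x, y, z in mm, then the turn about the world's z in rad, then the closure, from -1 (fully open) to 1 (shut). In form: [[[tx, ty, tz], twist, hand], ...]. A call has 1 to 10 rows; each row is the pose to reach, as a shift and turn from the pose commanded when the call began; what a row does not reach only later rows make up. A row lasts 1/8 s, in which the tool goes at most 62.5 mm and 10.7 degrees, less where a joint would pass 70% of its speed; a pose out of reach is approached as far as the arm can. A call with a gripper value outside its range is refused whole. The fingers move at their own pace and stop on an object; "force" is the grip in N (left out, the last holds). Time passes only in rows, so rows that repeat a pose let the fingers close. It gives the time, the measured TCP pose, the force, the opening and the grip force at its end, in the units of the state.
- bot.state(): the state, without advancing time (a new reading comes with each control period).
- bot.camera(name): name is "scene" or "top" or "wrist"; returns the picture (384x512x3 uint8, red, green, blue); there is no depth.
- bot.get_calibration(name): a dict with "camera_matrix" (3x3 intrinsics, pixels), "R" (3x3) and "t" (3): a world point X has camera coordinates R X + t; the wrist camera has in their place "mount" (4x4, takes a point from camera to tool coordinates, whose origin is the TCP and whose axes are the flange's). Camera axes: x right, y down, z forward; pixel columns grow to the right and rows downward; lengths in mm; the calibration is good to about 2 mm. A picture is of the moment at which its call begins: read the wrist's pose just before it. get_calibration takes no time and is no camera call.
- bot.close_job(): hands the job in; it is judged then, once.
The state is a dict: "time": time; "q": joint angles; "dq": joint speeds; "joint_torque": joint torques, N m; "eef_pos": TCP position; "orientation": TCP orientation; "wrist_force": force on the tool from outside, world axes, zero at the start; "torque": the same for the moment, N m; "grip_width": finger opening in mm; "gripper_force": force on a finger pad.
Only numpy, scipy, OpenCV 4.12 (cv2) and the standard library are available. Lean on these libraries where they do the work, as an engineer would, in place of code of your own. Each camera call takes 0.05 s, during which the arm holds its last target. There are 200 camera calls.

## Task

Slide the red colour cup along the bench, without lifting or tipping it, until it stands inside the blue tape square, and let go of it. Then take the brush from its stand, gently dip its bristle tip into the cup at least halfway down, and lay the brush back on its stand the way it was, tip end low, leaving the cup inside the blue square. Leave the jar, the mug and the pliers alone.

Things in the scene. Friction and masses are not known exactly. Their poses are not given: they have to be found in the camera images.
- cup: Open round red cup, straight sides, 66 mm outside diameter, 45 mm tall, wall 3 mm (60 mm inside), floor 5 mm thick, about 0.3 kg. Origin: centre of its underside, z up the cup. It starts inside the white tape square.
- cup_rim (a point): Centre of the cup's open mouth, level with the rim, 45 mm above its underside.
- mark_blue: The goal: a flat square of blue tape on the bench, 92 mm inside, 116 mm outside, tape 12 mm wide. Origin: its centre, at bench level; x and y along its sides. Nothing to bump into.
- mark_white: Similar flat square of white tape, where the cup starts. Origin: its centre.
- mark_green: Similar flat square of green tape, not used. Origin: its centre.
- brush: Straight round brush, 195 mm, 0.07 kg. Origin on its axis; x points to the bristle tip. Yellow handle 18 mm thick from x = -100 to +30 mm, steel ferrule 12 mm thick to +60 mm, stiff black bristles 13 mm thick tapering to 5 mm at +95 mm. Starts on the stand, sloping 20 degrees, tip low. Free to grip from above between the cradles, x = -50 to +15 mm.
- brush_tip (a point): The end of the bristles, on the brush's axis (x = +95 mm of the brush).
- stand: Fixed stand: dark wood base 200 x 70 x 8 mm, two open V cradles (aluminium, 10 mm long, 35 mm wide) under the brush at brush x = +37 mm (low, ferrule) and -70 mm (high, handle). Origin: centre of underside, z up, x to the low end. Brush in place: origin at x 0, y 0, z 58 mm of the stand, its x axis 20 degrees below the stand's x; the thick handle stops at the low cradle.
- jar: Closed amber jar, 60 mm diameter, 110 mm tall, bystander. Origin: centre of its underside.
- mug: Blue mug, 76 mm diameter, 90 mm tall, with a handle on its +y side, bystander. Origin: centre of its underside.
- pliers: Pliers with red grips lying flat, about 185 mm long along their x, 14 mm thick, bystander. Origin: on the bench under the middle.
Mind the look-alikes: they are no part of the job. What is shaped like the cup but grey is not meant.

How it is judged (in metres and radians):
On the way, in this order (a step that is already met when the one before it is completed fails the run):
1. the cup stands upright inside the blue tape square, let go and at rest (x of cup in the frame of mark_blue between -0.0145 and 0.0145 m and y of cup in the frame of mark_blue between -0.0145 and 0.0145 m and angle between cup's own z axis and vertical below 0.1 rad and height (world z) of cup below 0.004 m and contact force between the fingers and cup below 0.1 N and linear speed of cup below 0.01 m/s), for 0.2 s.
2. the brush, held by the gripper, has its bristle tip inside the cup at least halfway down, with the cup still in the blue square (x of cup in the frame of mark_blue between -0.0145 and 0.0145 m and y of cup in the frame of mark_blue between -0.0145 and 0.0145 m and angle between cup's own z axis and vertical below 0.1 rad and height (world z) of cup below 0.004 m and z of brush_tip in the frame of cup between 0 and 0.027 m and horizontal distance between brush_tip and cup below 0.03 m and contact force between the fingers and brush above 0.5 N), for 0.1 s.
At the end, for the whole second after the job is handed in: Cup upright on the bench inside the blue square (centre within 14.5 mm of the square's along each side); brush at rest in both cradles, tip low, origin -30 to +12 mm along the stand from its start, origin and tip within 10 mm sideways of the stand's middle (x of cup in the frame of mark_blue between -0.0145 and 0.0145 m and y of cup in the frame of mark_blue between -0.0145 and 0.0145 m and angle between cup's own z axis and vertical below 0.1 rad and height (world z) of cup below 0.004 m and x of brush in the frame of stand between -0.03 and 0.012 m and y of brush in the frame of stand between -0.01 and 0.01 m and y of brush_tip in the frame of stand between -0.01 and 0.01 m and z of brush in the frame of stand between 0.05 and 0.075 m and x of brush_tip in the frame of stand above 0.05 m and z of brush_tip in the frame of stand between 0.015 and 0.045 m and contact force between brush and stand above 0.1 N and linear speed of brush below 0.02 m/s and angular speed of brush below 0.3 rad/s and linear speed of cup below 0.01 m/s); the robot touches nothing.
It fails at once if the cup is lifted more than 8 mm off the bench (height (world z) of cup above 0.008 m).
It fails at once if the cup is tipped more than 0.25 rad (angle between cup's own z axis and vertical above 0.25 rad).
It fails at once if the brush is pressed on the cup with more than 10 N (contact force between brush and cup above 10 N).
It fails at once if the jar, the mug or the pliers are moved more than 15 mm (distance of any of jar, mug, pliers from where it was at the start of the episode above 0.015 m).
It also fails if it takes over 72 s, if anything falls off the work surface, if the arm or the gripper's body presses on something with over 40 N, if the wrist force passes 120 N, or if a joint passes its speed limit or range.

## Working session

There is one attempt and no reset: what is moved stays moved. The work goes in short steps, Python scripts to look and compute and a tool call to move; the robot and the scene stay as the last step left them, time stands still between calls to the robot, and variables do not carry over. Pictures are saved under pics/ and viewed, at most 11 in all, crops included, and the job is handed in when it is done.

Besides the shell and the picture viewer there is one more tool, called as name([rows], argument=value, ...), one row to a line, values as JSON. move_arm: Moves the arm, as the interface text tells. Its arguments: {"type":"object","properties":{"commands":{"type":"array","items":{"type":"array"}},"force":{"type":"number"}},"required":["commands"]}

```bash
mkdir -p pics; python3 - <<'E'
from station import bot
import cv2,numpy as np
for n in("scene","top"):
    im=bot.camera(n); cv2.imwrite(f"pics/{n}0.png",im[:,:,::-1])
    c=bot.get_calibration(n); R=np.array(c["R"]);print(n,np.round(c["camera_matrix"],1).tolist(),np.round(-R.T@np.array(c["t"]),1))
print(bot.state())
E
```

```text
scene [[482.2, 0.0, 246.7], [0.0, 482.2, 194.8], [0.0, 0.0, 1.0]] [1357.7 -471.7 1054.6]
top [[375.4, 0.0, 254.3], [0.0, 375.4, 194.1], [0.0, 0.0, 1.0]] [ 540.5  -11.7 1060.6]
{'time': 0.1, 'q': array([-7.82999998e+01,  2.81613634e+01,  8.93460242e+01, -2.21603457e-03,
        6.25502429e+01, -6.05218599e+00]), 'dq': array([-0.00482291, -0.02815706, -0.15476188, -0.04259616,  0.0135494 ,
       -0.0583032 ]), 'joint_torque': array([ 2.79180698e-03, -6.19449234e+01, -2.62026662e+01, -3.10072573e-05,
        2.90112992e-03, -1.86637999e-05]), 'eef_pos': array([ 190.51760242, -595.04683943,  230.7825805 ]), 'orientation': array([-1.79942483e+02, -4.12167448e-03,  1.77532066e+01]), 'wrist_force': array([-0.19516387,  0.37957441, -0.12824236]), 'torque': array([-0.01101603, -0.05107959,  0.01690268]), 'gripper_force': 0.0, 'grip_width': 84.92823452945908}
```

View pics/top0.png

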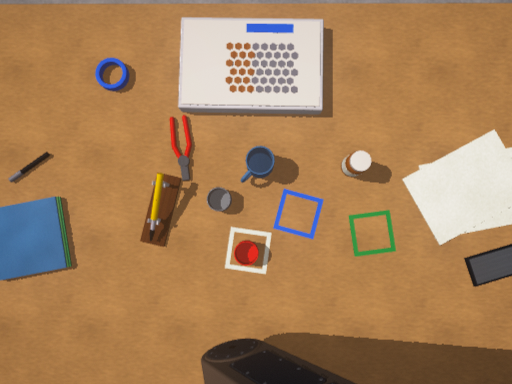

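View pics/scene0.png

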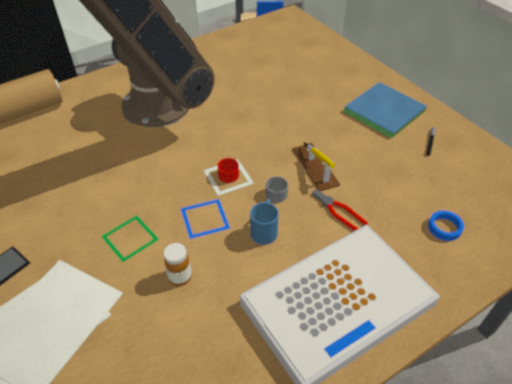

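Top view shows the red cup at (247,253) in the white square, blue square at (299,214), brush with yellow handle (157,200) and tip toward (152,235), grey cup at (219,200), mug at (260,161). Measuring now.

```bash
cat >h.py <<'E'
import cv2,numpy as np
from station import bot
def cal(n):
    c=bot.get_calibration(n);return [np.array(c[k],float) for k in("camera_matrix","R","t")]
def cast(C,px,z):
    K,R,t=C; px=np.atleast_2d(px).astype(float)
    d=(R.T@np.linalg.inv(K)@np.c_[px,np.ones(len(px))].T).T; o=-R.T@t
    return o+d*((z-o[2])/d[:,2])[:,None]
def wcal(s=None):
    from scipy.spatial.transform import Rotation as Ro
    c=bot.get_calibration("wrist");s=s or bot.state();M=np.array(c["mount"],float)
    R=Ro.from_euler("xyz",s["orientation"],degrees=True).as_matrix()
    Rc=R@M[:3,:3];o=np.array(s["eef_pos"])+R@M[:3,3]
    return [np.array(c["camera_matrix"],float),Rc.T,-Rc.T@o]
def blobs(im,lo,hi,amin=30):
    m=cv2.inRange(cv2.cvtColor(im,cv2.COLOR_RGB2HSV),np.array(lo),np.array(hi))
    return [c for c in cv2.findContours(m,cv2.RETR_EXTERNAL,cv2.CHAIN_APPROX_NONE)[0] if cv2.contourArea(c)>amin]
RED=([0,170,60],[6,255,255]);BLUE=([105,180,120],[125,255,255]);YEL=([22,150,120],[35,255,255])
E
python3 - <<'E'
from h import *
for n in("top","scene"):
    C=cal(n);im=cv2.imread(f"pics/{n}0.png")[:,:,::-1].copy()
    for nm,cr,z in(("red",RED,45),("blue",BLUE,0),("yel",YEL,60)):
        for c in blobs(im,*cr):
            r=cv2.minAreaRect(c);W=cast(C,cv2.boxPoints(r),z)
            print(n,nm,np.round(r[0]),np.round(r[1],1),"ctr",np.round(cast(C,r[0],z)[0],1),"corners",np.round(W[:,:2]).tolist())
T=cal("top")
for nm,p,z in(("greycup",(219,196),45),("mug",(260,160),90),("mughandle",(244,179),50),("jar",(361,161),110),("pliers tip",(185,178),10),("standcorners",(154,174),8),("s2",(182,181),8),("s3",(166,245),8),("s4",(141,240),8)):
    print(nm,np.round(cast(T,p,z)[0]))
im=cv2.imread("pics/top0.png");cv2.imwrite("pics/crop1.png",cv2.resize(im[140:290,120:320],None,fx=4,fy=4,interpolation=cv2.INTER_CUBIC))
E
```

```text
top red [246. 253.] [24. 24.] ctr [446.   27.2  45. ] corners [[478.0, 60.0], [478.0, -5.0], [414.0, -5.0], [414.0, 59.0]]
top red [173. 137.] [40.8  7.2] ctr [759.9 230.   45. ] corners [[814.0, 251.0], [818.0, 232.0], [706.0, 209.0], [703.0, 228.0]]
top red [187. 135.] [41.2  7.7] ctr [764.8 193.1  45. ] corners [[822.0, 208.0], [823.0, 187.0], [708.0, 178.0], [707.0, 199.0]]
top blue [298. 213.] [39.8 39.4] ctr [ 554.2 -116.3    0. ] corners [[515.0, -48.0], [622.0, -77.0], [594.0, -185.0], [487.0, -156.0]]
top blue [110.  73.] [28. 29.] ctr [957.5 428.5   0. ] corners [[999.0, 473.0], [999.0, 387.0], [916.0, 385.0], [916.0, 470.0]]
top blue [270.  28.] [ 7. 45.] ctr [1093.8  -33.1    0. ] corners [[1104.0, 32.0], [1104.0, -99.0], [1083.0, -99.0], [1083.0, 32.0]]
top yel [156. 196.] [ 5.9 46.7] ctr [596.5 268.7  60. ] corners [[536.0, 284.0], [660.0, 269.0], [658.0, 253.0], [534.0, 269.0]]
scene red [346. 215.] [43.1 16.2] ctr [789.9 195.6  45. ] corners [[741.0, 158.0], [717.0, 210.0], [838.0, 233.0], [858.0, 182.0]]
scene red [228. 170.] [23. 20.] ctr [466.2  16.6  45. ] corners
[... 250 characters left out ...]
  0. ] corners [[886.0, 431.0], [935.0, 507.0], [1000.0, 432.0], [953.0, 360.0]]
scene blue [205. 218.] [29.4 40.1] ctr [ 553.5 -115.3    0. ] corners [[487.0, -154.0], [515.0, -41.0], [618.0, -78.0], [589.0, -185.0]]
scene blue [270.   8.] [12. 23.] ctr [-365.1  737.     0. ] corners [[-443.0, 726.0], [-383.0, 814.0], [-290.0, 748.0], [-348.0, 663.0]]
scene yel [323. 157.] [28.6  6.6] ctr [587.3 274.9  60. ] corners [[544.0, 258.0], [532.0, 282.0], [629.0, 292.0], [640.0, 268.0]]
greycup [599. 102.  45.]
mug [691.  -9.  90.]
mughandle [645.  34.  50.]
jar [ 687. -265.  110.]
pliers tip [651. 203.  10.]
standcorners [662. 292.   8.]
s2 [643. 212.   8.]
s3 [463. 253.   8.]
s4 [476. 323.   8.]
```

View pics/crop1.png

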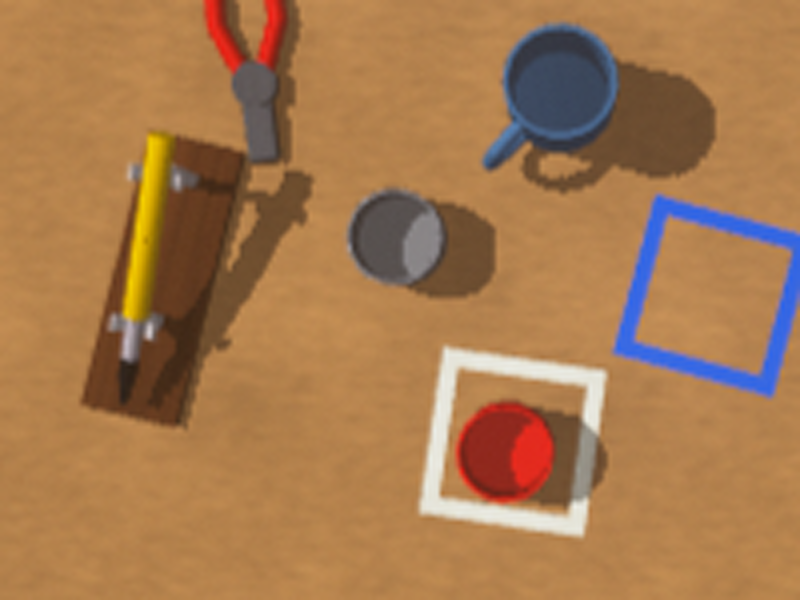

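Crop: red cup centre at full-image (246.5,253), the brush tip at (151,240), and stand corners at (160,173),(181,179),(166,247),(140.5,241). Cup is about (446,27), blue centre about (554,-116). Moving to above the cup by way of a safe radius.

move_arm([
  [[60,70,0],0,-1],
  [[110,130,-10],-0.1,-1],
  [[160,190,-20],-0.2,-1],
  [[210,250,-30],-0.31,-1],
  [[255,310,-40],-0.31,-1],
  [[255,370,-50],-0.31,-1],
  [[255,430,-60],-0.31,-1],
  [[255,490,-70],-0.31,-1],
  [[255,550,-80],-0.31,-1],
  [[255,610,-90],-0.31,-1],
])

```text
time: 1.35
eef_pos: [442.7, -53.3, 152.6]
orientation: [180.0, -0.0, -0.0]
wrist_force: [0.7, 0.2, -0.0]
grip_width: 85.2
gripper_force: 0.0
```

```bash
python3 - <<'E'
from h import *
s=bot.state();C=wcal(s);print(s["time"],s["eef_pos"],s["orientation"],s["q"])
im=bot.camera("wrist");cv2.imwrite("pics/w1.png",im[:,:,::-1])
for c in blobs(im,*RED,amin=300):
    (x,y),r=cv2.minEnclosingCircle(c);print((x,y),r,cast(C,(x,y),45),np.linalg.norm(cast(C,(x+r,y),45)-cast(C,(x,y),45)))
for c in blobs(im,*BLUE,amin=300): print("blue",cv2.boundingRect(c),np.round(cast(C,cv2.boxPoints(cv2.minAreaRect(c)),0)[:,:2]).tolist())
E
```

```text
1.35 [442.73412706 -53.32773068 152.64144404] [ 1.79992933e+02 -1.05483237e-02 -2.51649511e-02] [-1.53641868e+01  2.03929254e+01  1.18708475e+02 -6.14900357e-03
  4.08865579e+01  7.46656270e+01]
(155.59127807617188, 171.4726104736328) 47.36531066894531 [[452.18156843  24.77816752  45.        ]] 36.05317470463719
blue (249, 0, 174, 123) [[514.0, -43.0], [605.0, -70.0], [578.0, -181.0], [482.0, -165.0]]
```

View pics/w1.png

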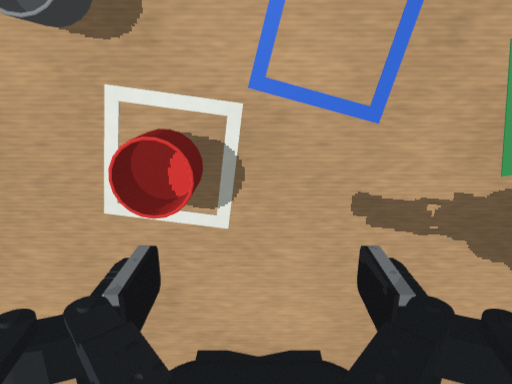

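The wrist view shows the red cup rim centred near (152,176) in the white square, with the blue square's near corner at (255,85). This agrees with (446,27).

move_arm([
  [[4,40,-10],0,-1],
  [[4,75,-20],0,-1],
  [[4,75,-30],0,-1],
  [[4,75,-30],0,-1],
  [[4,75,-30],0,-1],
])

```text
time: 2.02
eef_pos: [447.0, 19.0, 123.1]
orientation: [180.0, -0.0, -0.1]
wrist_force: [-0.9, 0.6, -0.1]
grip_width: 85.0
gripper_force: 0.0
```

```bash
python3 - <<'E'
from h import *
s=bot.state();C=wcal(s);print(s["time"],s["eef_pos"],s["orientation"])
im=bot.camera("wrist");cv2.imwrite("pics/w2.png",im[:,:,::-1])
for c in blobs(im,*RED,amin=300):
    e=cv2.boundingRect(c);print(e,cast(C,[(e[0],e[1]+e[3]/2),(e[0]+e[2],e[1]+e[3]/2),(e[0]+e[2]/2,e[1]+e[3])],45))
E
```

```text
2.025 [447.02082445  18.99558249 123.13630614] [ 1.79990129e+02 -7.10387181e-03 -7.46873847e-02]
(197, 140, 94, 100) [[451.12937615  60.77098549  45.        ]
 [451.05077041  -3.41294156  45.        ]
 [413.53691442  29.18916589  45.        ]]
```

View pics/w2.png

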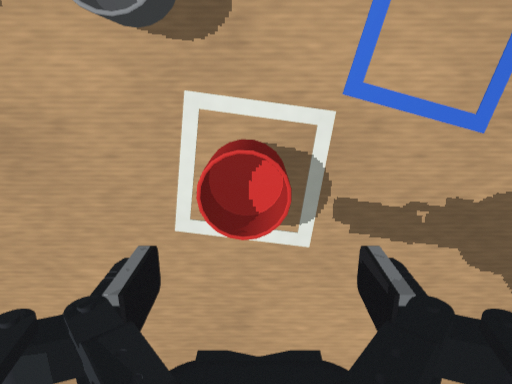

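Wrist view: the cup lies between the finger columns, rim centre near (244,192), giving (446.5,28.5). Lower around it and close gently.

move_arm([
  [[0,10,-20],0,-1],
  [[0,10,-50],0,-1],
  [[0,10,-80],0,-1],
  [[0,10,-100],0,-1],
  [[0,10,-113],0,-1],
  [[0,10,-113],0,-1],
  [[0,10,-113],0,-1],
], force=20)

```text
time: 2.95
eef_pos: [447.1, 29.6, 10.6]
orientation: [180.0, -0.0, -0.0]
wrist_force: [-0.5, -0.0, -0.1]
grip_width: 85.3
gripper_force: 0.0
```

move_arm([
  [[0,0,0],0,0.0],
  [[0,0,0],0,0.0],
  [[0,0,0],0,0.2],
  [[0,0,0],0,0.4],
  [[0,0,0],0,0.4],
  [[0,0,0],0,0.4],
  [[0,0,0],0,0.4],
], force=20)

```text
time: 3.82
eef_pos: [447.2, 29.7, 10.8]
orientation: [180.0, -0.1, -0.0]
wrist_force: [-0.3, -1.2, 7.1]
grip_width: 66.8
gripper_force: 20.4
```

move_arm([
  [[8,-10,0],0,0.4],
  [[21,-29,0],0,0.4],
  [[34,-47,0],0,0.4],
  [[47,-65,0],0,0.4],
  [[60,-83,0],0,0.4],
  [[74,-101,0],0,0.4],
  [[87,-119,0],0,0.4],
  [[98,-135,0],0,0.4],
  [[106,-145,0],0,0.4],
  [[106,-145,0],0,0.4],
])

```text
time: 5.08
eef_pos: [553.5, -116.1, 10.9]
orientation: [179.9, -0.1, -0.0]
wrist_force: [-0.4, -4.6, 4.3]
grip_width: 66.6
gripper_force: 21.8
```

move_arm([
  [[0,0,0],0,0.3],
  [[0,0,0],0,0.0],
  [[0,0,0],0,-0.5],
  [[0,0,0],0,-1],
  [[0,0,0],0,-1],
  [[0,0,0],0,-1],
])

```text
time: 5.82
eef_pos: [552.7, -115.0, 9.9]
orientation: [-180.0, 0.0, 0.0]
wrist_force: [0.8, 0.3, 1.4]
grip_width: 85.5
gripper_force: 0.0
```

move_arm([
  [[0,0,20],0,-1],
  [[0,0,60],0,-1],
  [[-20,0,110],0,-1],
  [[-50,0,130],0,-1],
  [[-50,0,150],0,-1],
  [[-50,0,150],0,-1],
  [[-50,0,150],0,-1],
])

```text
time: 6.7
eef_pos: [502.7, -115.1, 159.2]
orientation: [-180.0, 0.0, -0.0]
wrist_force: [0.5, 0.4, -0.7]
grip_width: 85.6
gripper_force: 0.0
```

```bash
python3 - <<'E'
from h import *
s=bot.state();C=wcal(s);print(s["time"],s["eef_pos"],s["orientation"])
im=bot.camera("wrist");im2=bot.camera("top");cv2.imwrite("pics/w3.png",np.hstack([im,im2[120:290,110:350].repeat(2,0).repeat(2,1)[:340]] if 0 else [im])[:,:,::-1])
cv2.imwrite("pics/top3.png",im2[:,:,::-1])
for n,i,c in(("w",im,C),("top",im2,cal("top"))):
    for b in blobs(i,*RED,amin=200):
        e=cv2.boundingRect(b);print(n,e,np.round(cast(c,[(e[0],e[1]+e[3]/2),(e[0]+e[2],e[1]+e[3]/2),(e[0]+e[2]/2,e[1]+e[3]),(e[0]+e[2]/2,e[1])],45),1)[:,:2].tolist())
    for b in blobs(i,*BLUE,amin=200): r=cv2.boxPoints(cv2.minAreaRect(b));print(n,"blue",np.round(r).tolist(),np.round(cast(c,r,0)[:,:2]).tolist(),cast(c,r,0).mean(0))
E
```

```text
6.7 [ 502.71776348 -115.06769968  159.19426563] [-1.79987165e+02  4.64952247e-02 -5.66981160e-03]
w (216, 71, 87, 88) [[553.7, -83.6], [553.7, -148.3], [520.3, -116.0], [584.7, -116.0]]
w blue [[170.0, 152.0], [208.0, 21.0], [342.0, 59.0], [305.0, 191.0]] [[516.0, -36.0], [624.0, -74.0], [595.0, -185.0], [480.0, -159.0]] [ 553.91565355 -113.54748064    0.        ]
top blue [[96.0, 59.0], [125.0, 59.0], [125.0, 87.0], [96.0, 87.0]] [[999.0, 473.0], [999.0, 387.0], [916.0, 385.0], [916.0, 470.0]] [957.63305037 428.54992235   0.        ]
top blue [[247.0, 24.0], [292.0, 24.0], [292.0, 31.0], [247.0, 31.0]] [[1104.0, 32.0], [1104.0, -99.0], [1083.0, -99.0], [1083.0, 32.0]] [1093.79052147  -33.07558419    0.        ]
```

View pics/w3.png

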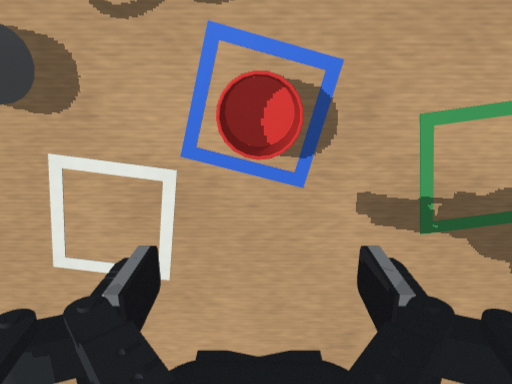

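The cup stands centred in the blue square (cup circle (259,114), square centre (256,106)): it is at (553,-116) against (554,-115). Now to the brush.

move_arm([
  [[0,50,10],0,-1],
  [[0,110,20],-0.1,-1],
  [[0,170,30],-0.22,-1],
  [[10,230,40],-0.22,-1],
  [[20,290,50],-0.22,-1],
  [[30,350,50],-0.22,-1],
  [[40,375,50],-0.22,-1],
  [[40,375,50],-0.22,-1],
  [[40,375,50],-0.22,-1],
])

```text
time: 7.92
eef_pos: [542.5, 259.2, 209.1]
orientation: [179.9, 0.1, -12.6]
wrist_force: [1.2, 0.4, 0.1]
grip_width: 85.4
gripper_force: 0.0
```

```bash
python3 - <<'E'
from h import *
s=bot.state();C=wcal(s);print(s["time"],s["eef_pos"],s["orientation"])
im=bot.camera("wrist");cv2.imwrite("pics/w4.png",im[:,:,::-1])
print("cam",-C[1].T@C[2])
im0=cv2.imread("pics/top0.png")[:,:,::-1].copy()
for n,i,c in(("w",im,C),("top",im0,cal("top"))):
    for b in blobs(i,*YEL,amin=100):
        r=cv2.minAreaRect(b);print(n,np.round(cv2.boxPoints(r)).tolist())
E
```

```text
7.925 [542.4730227  259.24859423 209.10912127] [ 1.79939283e+02  7.73018722e-02 -1.26180470e+01]
cam [615.66203722 242.9516452  351.58106563]
w [[220.0, 25.0], [244.0, 25.0], [247.0, 182.0], [223.0, 182.0]]
top [[150.0, 219.0], [157.0, 173.0], [163.0, 173.0], [156.0, 220.0]]
```

View pics/w4.png

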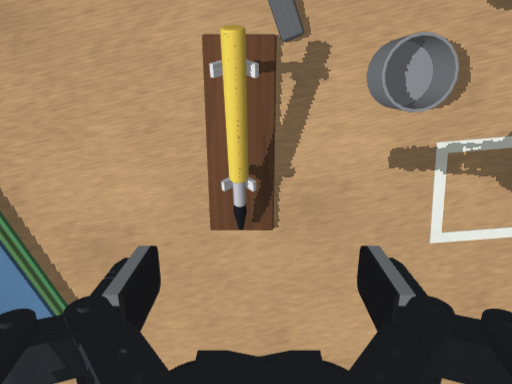

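The wrist view shows the stand with corners (203,35),(277,35),(273,230),(210,230), brush tail at (232,28), handle front at (239,182), tip at (240,229).

```bash
python3 - <<'E'
from h import *
s=bot.state();C=wcal(s)
k=cast(C,[(203,35),(277,35),(273,230),(210,230)],8);print("stand",np.round(k[:,:2],1).tolist(),k.mean(0))
hi,lo=(k[0]+k[1])/2,(k[2]+k[3])/2;d=(lo-hi)[:2];print("len",np.linalg.norm(d),"yaw",np.degrees(np.arctan2(d[1],d[0])),np.linalg.norm(k[0]-k[1]))
P=[cast(C,p,z)[0] for p,z in(((232,28),92),((239,182),48),((240,229),25.5))]
print(np.round(P,1).tolist());d=(P[2]-P[0])[:2];print(np.linalg.norm(d),195*np.cos(.349),np.degrees(np.arctan2(d[1],d[0])))
print("origin",P[2]-np.r_[d/np.linalg.norm(d)*89.3,-32.5])
E
```

```text
stand [[667.1, 283.5], [652.0, 216.2], [458.9, 260.8], [474.2, 328.7]] [563.05349699 272.28510334   8.        ]
len 198.2098691704837 yaw 166.9221945685598 68.99377166573301
[[654.5, 252.5, 92.0], [531.9, 279.5, 48.0], [475.6, 293.3, 25.5]]
183.51788631927934 183.24445247771664 167.1435838806737
origin [562.62716781 273.45661832  58.        ]
```

move_arm([
  [[10,16,-30],0,-1],
  [[10.5,16,-70],0,-1],
  [[10.5,16,-110],0,-1],
  [[10.5,16,-140],0,-1],
  [[10.5,16,-160],0,-1],
  [[10.5,16,-172],0,-1],
  [[10.5,16,-172],0,-1],
  [[10.5,16,-172],0,-1],
])

```text
time: 8.98
eef_pos: [553.7, 275.7, 38.8]
orientation: [-180.0, -0.1, -12.6]
wrist_force: [0.0, -0.2, -0.7]
grip_width: 85.1
gripper_force: 0.0
```

move_arm([
  [[0,0,0],0,0.3],
  [[0,0,0],0,0.6],
  [[0,0,0],0,0.8],
  [[0,0,0],0,0.9],
  [[0,0,0],0,1],
  [[0,0,0],0,1],
  [[0,0,0],0,1],
  [[0,0,0],0,1],
], force=20)

```text
time: 9.98
eef_pos: [553.3, 275.8, 38.1]
orientation: [180.0, -0.0, -12.6]
wrist_force: [-0.5, -0.6, 2.8]
grip_width: 17.2
gripper_force: 21.7
```

move_arm([
  [[0,0,15],0,1],
  [[0,0,40],0,1],
  [[0,0,60],0,1],
  [[10,-8,60],0.15,1],
  [[20,-16,60],0.3,1],
  [[30,-24,60],0.45,1],
  [[36,-29,60],0.52,1],
  [[36,-29,60],0.52,1],
  [[36,-29,60],0.52,1],
])

```text
time: 11.1
eef_pos: [589.1, 247.0, 98.3]
orientation: [180.0, -0.0, 17.1]
wrist_force: [0.6, 1.0, -1.4]
grip_width: 16.8
gripper_force: 21.3
```

```bash
python3 - <<'E'
from h import *
s=bot.state();print(s["time"],s["eef_pos"],s["orientation"],s["grip_width"])
im=bot.camera("scene");w=bot.camera("wrist")
cv2.imwrite("pics/s5.png",np.vstack([cv2.resize(im[110:230,240:390],(500,400)),cv2.resize(w,(500,200))[:200]])[:,:,::-1])
E
```

```text
11.1 [589.10335478 247.0169021   98.31231303] [ 1.79999548e+02 -7.33821951e-03  1.70909703e+01] 16.82591713455612
```

View pics/s5.png

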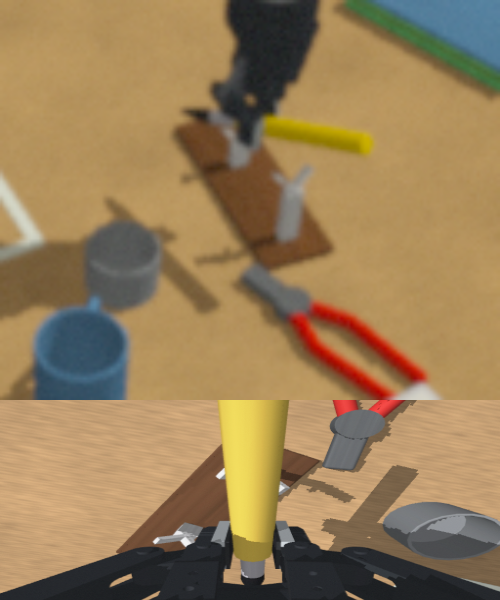

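The scene crop shows the held brush with its tail end at full-image (350,153) and tip at (297,144); the wrist view below it shows the handle over the high cradle. Checking the slope against projections.

```bash
cat >>h.py <<'E'
def proj(C,X):
    K,R,t=C;p=K@(R@np.array(X,float)+t);return np.round(p[:2]/p[2],1)
def pt(s,dz,gx,slope,x):
    h=np.radians(s["orientation"][2]+180);a=np.radians(slope);d=np.array([np.cos(a)*np.cos(h),np.cos(a)*np.sin(h),-np.sin(a)])
    return np.array(s["eef_pos"])+[0,0,dz]+d*(x-gx)
E
python3 - <<'E'
from h import *
s=bot.state();S=cal("scene");W=wcal(s);T=cal("top")
for a in(0,10,20,30,40):print(a,[proj(c,pt(s,16.6,10,a,x)) for c in(S,T) for x in(95,-100)],proj(W,pt(s,16.6,10,a,-95)),pt(s,16.6,10,a,95))
w=bot.camera("wrist")
for b in blobs(w,*YEL,amin=500):print(cv2.boundingRect(b))
b=max(blobs(bot.camera("scene"),*YEL,amin=20),key=cv2.contourArea);print(cv2.boxPoints(cv2.minAreaRect(b)))
t=bot.camera("top")
for b in blobs(t,*YEL,amin=20):print("top",cv2.boxPoints(cv2.minAreaRect(b)).tolist())
print("hi cradle wrist",proj(W,(627,257.7,82)),proj(S,(627,257.7,82)))
E
```

```text
0 [array([293.7, 135. ]), array([350.2, 164.3]), array([167.9, 230.1]), array([147.1, 156.6])] [258.3 -14.6] [507.80604934 222.0254066  114.76177112]
10 [array([293.7, 139. ]), array([350.7, 159. ]), array([169.2, 229.4]), array([145., 156.])] [258.3 -25.9] [509.04005155 222.4059327  100.00167602]
20 [array([294.5, 143.2]), array([350.1, 153.3]), array([170.1, 227.8]), array([143.2, 156.7])] [258.3 -25.7] [512.70456363 223.53594893  85.69005894]
30 [array([295.9, 147.4]), array([348.5, 147.3]), array([170.7, 225.4]), array([141.9, 158.7])] [258.3  -6. ] [518.68824125 225.38112031  72.26177112]
40 [array([297.9, 151.6]), array([345.8, 141.2]), array([170.9, 222.2]), array([141. , 162.1])] [258.3  44.5] [526.80927339 227.88538223  60.1248243 ]
(223, 0, 73, 310)
[[317.99246 150.37357]
 [319.2717  143.55093]
 [351.99625 149.6868 ]
 [350.717   156.50943]]
hi cradle wrist [260.5 159.1] [327.5 161.8]
```

move_arm([
  [[0,0,-15],0,1],
  [[0,0,-30],0,1],
  [[0,0,-42],0,1],
  [[0,0,-46],0,1],
  [[0,0,-49],0,1],
  [[0,0,-52],0,1],
])

```text
time: 12.1
eef_pos: [589.7, 247.6, 46.4]
orientation: [-180.0, -0.1, 17.2]
wrist_force: [-1.4, 5.3, 6.6]
grip_width: 17.2
gripper_force: 24.2
```

```bash
cat >m.py <<'E'
from h import *
s=bot.state();S=cal("scene");print(s["time"],s["eef_pos"],s["wrist_force"])
b=max(blobs(bot.camera("scene"),*YEL,amin=20),key=cv2.contourArea)[:,0];i=b[b[:,0]>=b[:,0].max()-3]
print("tail",b[:,0].max(),i[:,1].mean())
for a in(20,25,30,35,40,45):print(a,proj(S,pt(s,16.6,10,a,-100)),np.round(pt(s,16.6,10,a,95)))
E
python3 m.py
```

```text
12.1 [589.67039513 247.57826821  46.39369979] [-1.3989839   5.34352212  6.61473575]
tail 348 161.0
20 [347.8 166.9] [513. 224.  34.]
25 [347.1 164. ] [516. 225.  27.]
30 [346.2 161.1] [519. 226.  20.]
35 [345.  158.2] [523. 227.  14.]
40 [343.6 155.3] [527. 228.   8.]
45 [341.9 152.4] [532. 230.   3.]
```

move_arm([
  [[0,0,-2],0,1],
  [[0,0,-4],0,1],
  [[0,0,-5.5],0,1],
  [[0,0,-5.5],0,1],
])

```text
time: 12.65
eef_pos: [589.9, 247.9, 41.2]
orientation: [-180.0, -0.1, 17.2]
wrist_force: [-1.8, 7.6, 4.8]
grip_width: 16.9
gripper_force: 25.9
```

move_arm([
  [[0,0,20],0,1],
  [[0,0,50],0,1],
  [[0,0,70],0,1],
  [[0,0,80],0,1],
  [[0,0,80],0,1],
  [[0,0,80],0,1],
])

```text
time: 13.4
eef_pos: [589.0, 246.6, 119.7]
orientation: [180.0, 0.1, 17.2]
wrist_force: [0.7, -0.1, -1.5]
grip_width: 17.2
gripper_force: 23.6
```

```bash
python3 m.py
```

```text
13.4 [589.01316721 246.63080372 119.73925707] [ 0.65075721 -0.13252658 -1.45403328]
tail 351 139.0
20 [351.2 147.4] [513. 223. 107.]
25 [350.5 144.4] [515. 224. 100.]
30 [349.5 141.3] [519. 225.  94.]
35 [348.3 138.2] [522. 226.  88.]
40 [346.8 135.1] [527. 227.  82.]
45 [345.1 132.1] [532. 229.  76.]
```

move_arm([
  [[0,-20,10],0,1],
  [[0,-70,20],0,1],
  [[0,-120,30],0,1],
  [[5,-170,30],0,1],
  [[8,-220,30],0,1],
  [[11,-270,30],0,1],
  [[11,-310,20],0,1],
  [[11,-340,0],0,1],
  [[11,-348,-15],0,1],
  [[11,-348,-20],0,1],
])

```text
time: 14.7
eef_pos: [599.7, -101.5, 99.6]
orientation: [-180.0, 0.1, 17.1]
wrist_force: [0.1, 0.1, -1.7]
grip_width: 16.9
gripper_force: 23.5
```

```bash
python3 m.py; python3 - <<'E'
from h import *
s=bot.state();a,b=bot.camera("scene"),bot.camera("top")
print([proj(cal(n),pt(s,16.6,10,35,x)) for n in("scene","top") for x in(95,30,-100)])
cv2.imwrite("pics/d6.png",np.hstack([cv2.resize(a[160:260,160:260],(400,400),interpolation=2),cv2.resize(b[160:260,230:330],(400,400),interpolation=2)])[:,:,::-1])
E
```

```text
14.7 [ 599.74843696 -101.54381919   99.62948682] [ 0.07581501  0.1113868  -1.65294848]
tail 244 200.0909090909091
20 [244.4 208.7] [ 523. -125.   87.]
25 [243.2 205.7] [ 526. -124.   80.]
30 [241.8 202.5] [ 529. -123.   74.]
35 [240.1 199.3] [ 533. -122.   67.]
40 [238.2 196.1] [ 538. -121.   62.]
45 [236.1 192.8] [ 542. -119.   56.]
[array([197.3, 198.7]), array([210.5, 198.8]), array([240.4, 199.2]), array([302.4, 221. ]), array([297.8, 201. ]), array([287.6, 156.5])]
```

View pics/d6.png

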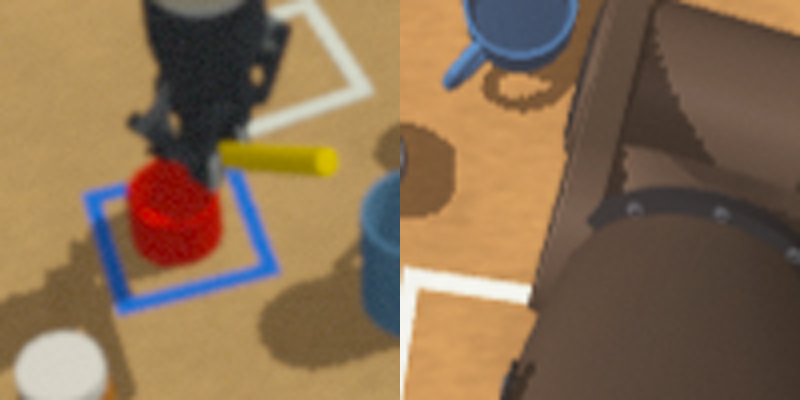

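Scene half: tail end at (241,200), cup in blue square, brush coming in over the rim (the top view is hidden by the arm); slope 35° fits, so the tip is near (533,-122,67), 21 mm past the cup's centre. Lowering.

move_arm([
  [[0,0,-8],0,1],
  [[0,0,-17],0,1],
  [[0,0,-26],0,1],
  [[0,0,-33],0,1],
  [[0,0,-38],0,1],
  [[0,0,-41],0,1],
  [[0,0,-43],0,1],
  [[0,0,-45],0,1],
  [[0,0,-46],0,1],
  [[0,0,-46],0,1],
])

```text
time: 16.1
eef_pos: [600.3, -101.2, 54.5]
orientation: [180.0, -0.0, 17.2]
wrist_force: [0.1, -0.3, -0.4]
grip_width: 17.3
gripper_force: 23.5
```

```bash
python3 m.py; python3 - <<'E'
from h import *
a=bot.camera("scene");cv2.imwrite("pics/d7.png",cv2.resize(a[170:250,170:260],(720,600)if 0 else (675,600),interpolation=2)[:,:,::-1])
E
```

```text
16.1 [ 600.33892062 -101.21507473   54.50809978] [ 0.07314841 -0.30891685 -0.39453478]
tail 244 211.9090909090909
20 [245.  220.4] [ 524. -125.   42.]
25 [243.8 217.5] [ 527. -124.   35.]
30 [242.4 214.5] [ 530. -123.   29.]
35 [240.8 211.4] [ 534. -122.   22.]
40 [239.  208.3] [ 538. -120.   16.]
45 [236.9 205.1] [ 543. -119.   11.]
```

View pics/d7.png

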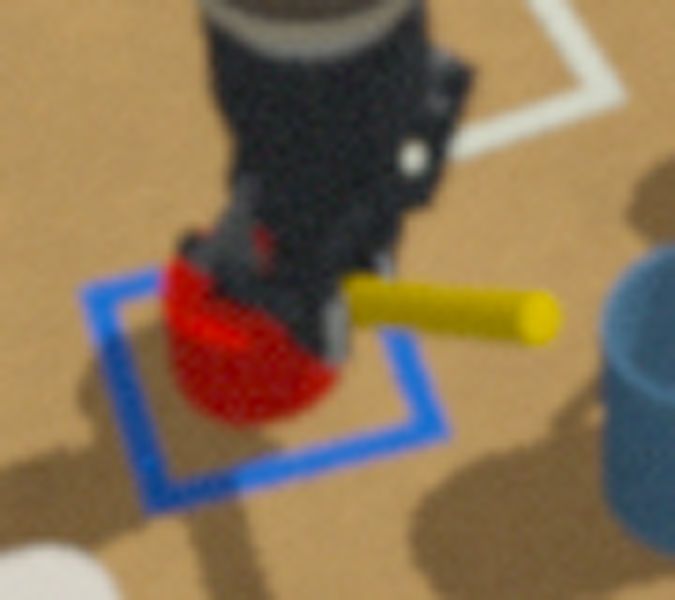

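The scene view shows the brush over the rim with its tip inside the cup (cup at about (250,340) in the crop), still in the square. A bit deeper for margin, with force watched.

move_arm([
  [[0,0,-1],0,1],
  [[0,0,-2],0,1],
  [[0,0,-3],0,1],
  [[0,0,-3],0,1],
  [[0,0,-3],0,1],
])

```text
time: 16.82
eef_pos: [600.3, -101.2, 51.5]
orientation: [180.0, 0.0, 17.2]
wrist_force: [-0.4, -1.0, -0.6]
grip_width: 17.3
gripper_force: 23.5
```

```bash
python3 m.py
```

```text
16.825 [ 600.32674409 -101.21868586   51.4563044 ] [-0.39543398 -0.98422389 -0.55902191]
tail 244 212.8181818181818
20 [245.  221.2] [ 524. -125.   39.]
25 [243.9 218.3] [ 527. -124.   32.]
30 [242.5 215.2] [ 530. -123.   26.]
35 [240.8 212.2] [ 534. -122.   19.]
40 [239. 209.] [ 538. -120.   13.]
45 [236.9 205.9] [ 543. -119.    8.]
```

move_arm([
  [[0,0,-1],0,1],
  [[0,0,-2],0,1],
  [[0,0,-2],0,1],
  [[0,0,-2],0,1],
])

```text
time: 17.38
eef_pos: [600.3, -101.2, 49.5]
orientation: [180.0, 0.0, 17.2]
wrist_force: [0.3, -0.5, -0.2]
grip_width: 17.1
gripper_force: 23.5
```

move_arm([
  [[0,0,8],0,1],
  [[0,0,20],0,1],
  [[0,0,40],0,1],
  [[0,0,70],0,1],
  [[0,0,100],0,1],
  [[0,0,100],0,1],
  [[0,0,100],0,1],
])

```text
time: 18.25
eef_pos: [600.0, -101.1, 149.4]
orientation: [180.0, 0.0, 17.2]
wrist_force: [-0.4, 0.1, -0.9]
grip_width: 16.8
gripper_force: 23.5
```

```bash
python3 m.py
```

```text
18.25 [ 600.03285531 -101.11725633  149.40364209] [-0.35377162  0.08240596 -0.88051128]
tail 243 186.63636363636363
20 [244.3 195.1] [ 524. -125.  137.]
25 [243.1 191.9] [ 526. -124.  130.]
30 [241.6 188.6] [ 530. -123.  124.]
35 [239.8 185.2] [ 534. -122.  117.]
40 [237.9 181.8] [ 538. -120.  111.]
45 [235.7 178.5] [ 543. -119.  106.]
```

move_arm([
  [[0,40,5],0,1],
  [[-5,95,5],0,1],
  [[-12,150,5],-0.1,1],
  [[-20,205,5],-0.25,1],
  [[-28,260,0],-0.4,1],
  [[-36,315,-10],-0.52,1],
  [[-43,360,-25],-0.52,1],
  [[-43,376,-40],-0.52,1],
  [[-43,376,-50],-0.52,1],
  [[-43,376,-50],-0.52,1],
])

```text
time: 19.55
eef_pos: [557.2, 273.4, 98.4]
orientation: [179.9, 0.1, -12.7]
wrist_force: [-0.4, -0.3, -0.6]
grip_width: 17.1
gripper_force: 23.5
```

```bash
python3 m.py; python3 - <<'E'
from h import *
s=bot.state();print(s["orientation"]);w=bot.camera("wrist");W=wcal(s)
m=cv2.inRange(cv2.cvtColor(w,cv2.COLOR_RGB2HSV),np.array(YEL[0]),np.array(YEL[1]))
for r in(40,100,160,220):
    x=np.where(m[r])[0];print(r,x.min(),x.max())
print([proj(W,pt(s,16.6,10,34,x)) for x in(-100,-70,-40,0)],proj(W,(627,257.7,82)),proj(W,(529,280.3,45)))
E
```

```text
19.55 [557.23023923 273.40972084  98.40879264] [-0.37473785 -0.2678879  -0.55339343]
tail 337 141.27272727272728
20 [335.5 150.7] [479. 291.  86.]
25 [335.3 147.5] [482. 290.  79.]
30 [334.9 144.1] [485. 290.  73.]
35 [334.4 140.7] [489. 289.  66.]
40 [333.8 137.2] [494. 288.  60.]
45 [333.  133.8] [499. 287.  55.]
[ 1.79961850e+02  3.75820409e-02 -1.26990635e+01]
40 210 298
100 217 293
160 224 288
220 232 282
[array([258.2, -20.7]), array([258.1, 119.4]), array([258.1, 196.2]), array([258.1, 257.1])] [258.2  90.2] [257.4 250.9]
```

move_arm([
  [[0,1,-15],0,1],
  [[0,1,-32],0,1],
  [[0,1,-45],0,1],
  [[0,1,-51],0,1],
  [[0,1,-54],0,1],
  [[0,1,-56],0,1],
  [[0,1,-58],0,1],
  [[0,1,-58],0,1],
])

```text
time: 20.65
eef_pos: [557.9, 275.5, 42.3]
orientation: [-180.0, -0.1, -12.6]
wrist_force: [-0.4, -4.1, 5.6]
grip_width: 17.2
gripper_force: 23.8
```

```bash
python3 m.py
```

```text
20.65 [557.89013834 275.50233517  42.28084382] [-0.43157341 -4.0591802   5.56423021]
tail 336 159.6
20 [333.8 165.2] [480. 293.  30.]
25 [333.6 162.1] [483. 292.  23.]
30 [333.3 158.9] [486. 292.  16.]
35 [332.8 155.6] [490. 291.  10.]
40 [332.1 152.3] [494. 290.   4.]
45 [331.4 149. ] [499. 289.  -1.]
```

move_arm([
  [[0,0,-1],0,1],
  [[0,0,-3],0,1],
  [[0,0,-3.5],0,1],
  [[0,0,-3.5],0,1],
])

```text
time: 21.2
eef_pos: [558.2, 275.4, 39.0]
orientation: [-180.0, -0.1, -12.6]
wrist_force: [1.3, -5.2, 7.0]
grip_width: 17.3
gripper_force: 23.8
```

```bash
python3 m.py
```

```text
21.2 [558.22483175 275.42057539  39.04425574] [ 1.34230366 -5.22882545  7.0080304 ]
tail 336 162.9090909090909
20 [333.8 166.1] [480. 293.  27.]
25 [333.5 163. ] [483. 292.  20.]
30 [333.2 159.8] [486. 291.  13.]
35 [332.7 156.5] [490. 291.   7.]
40 [332.1 153.2] [495. 290.   1.]
45 [331.3 149.9] [500. 289.  -4.]
```

move_arm([
  [[0,0,-1],0,1],
  [[0,0,-2],0,1],
  [[0,0,-2],0,1],
  [[0,0,-2],0,0.7],
  [[0,0,-2],0,0.5],
  [[0,0,-2],0,0.2],
  [[0,0,-2],0,-0.3],
  [[0,0,-2],0,-1],
  [[0,0,-2],0,-1],
  [[0,0,-2],0,-1],
])

```text
time: 22.5
eef_pos: [557.3, 275.8, 35.9]
orientation: [180.0, 0.0, -12.6]
wrist_force: [-0.2, -0.8, -0.4]
grip_width: 85.2
gripper_force: 0.0
```

move_arm([
  [[0,0,20],0,-1],
  [[0,0,60],0,-1],
  [[0,0,110],0,-1],
  [[-20,-15,150],0,-1],
  [[-20,-15,170],0,-1],
  [[-20,-15,170],0,-1],
  [[-20,-15,170],0,-1],
])

```text
time: 23.38
eef_pos: [537.1, 260.7, 204.9]
orientation: [180.0, 0.1, -12.6]
wrist_force: [0.7, -0.6, 0.9]
grip_width: 85.2
gripper_force: 0.0
```

```bash
python3 - <<'E'
from h import *
s=bot.state();print(s["time"],s["eef_pos"]);w=bot.camera("wrist");cv2.imwrite("pics/w8.png",w[:,:,::-1])
W=wcal(s);b=max(blobs(w,*YEL,amin=200),key=cv2.contourArea);q=cv2.boxPoints(cv2.minAreaRect(b));print(q.tolist())
t=bot.camera("scene")
for b in blobs(t,*YEL,amin=20):print(cv2.boxPoints(cv2.minAreaRect(b)).tolist())
b=max(blobs(cv2.imread("pics/scene0.png")[:,:,::-1].copy(),*YEL),key=cv2.contourArea);print("start",cv2.boxPoints(cv2.minAreaRect(b)).tolist())
u=np.array([np.cos(np.radians(167)),np.sin(np.radians(167))])
for x in(-100,30,95):
    a=np.radians(20);print(x,proj(W,np.r_[[563,272.5]+u*x*np.cos(a),58-x*np.sin(a)]))
for b in blobs(t,*RED,amin=100):print("red",cv2.boundingRect(b),proj(cal("scene"),(553,-116,22)))
E
```

```text
23.375 [537.07124011 260.72899181 204.89693327]
[[218.4276885986328, 6.698455810546875], [243.79383850097656, 5.2892303466796875], [253.0092315673828, 171.16615295410156], [227.64308166503906, 172.57537841796875]]
[[310.44000244140625, 152.0800018310547], [314.4000244140625, 146.8000030517578], [337.280029296875, 163.9600067138672], [333.32000732421875, 169.24000549316406]]
start [[309.32000732421875, 151.24000549316406], [313.280029296875, 145.9600067138672], [336.1600341796875, 163.12001037597656], [332.20001220703125, 168.40000915527344]]
-100 [233.8  17.2]
30 [239.1 173.4]
95 [240.8 225.1]
red (327, 201, 40, 29) [203.9 213.1]
red (191, 199, 24, 28) [203.9 213.1]
```

View pics/w8.png

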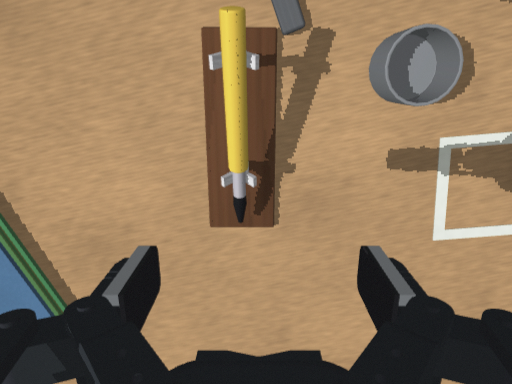

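The wrist view shows the brush in both cradles, tail (232,9) and tip (240,221), a few mm uphill of its start pose and within tolerance. The cup's box centre (203,213) matches its place in the blue square.

```bash
python3 -c "
from station import bot
print(bot.close_job())"
```

```text
the job is handed in; nothing more can be done
None
```

I handed the job in at about 23 s of the 72 s limit; no pass/fail verdict came back. By the cameras, the cup is centred in the blue square to within 2 mm. I dipped the brush to an estimated 18–20 mm above the cup's underside (27 mm or lower was required), though the tip itself was hidden from view. It is back in both cradles, tip low, about 5 mm uphill of its start.

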